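# Find and mark the balance point of a cap drying rail

## Robot

A 6-joint arm with a two-finger parallel gripper is mounted at the origin on the work surface. World frame = base frame: x ahead of the robot, y to its left, z up, the work surface at z = 0. Lengths are in mm, angles in rad, forces in N, time in s.
With the tool pointing down it reaches from about 350 to 875 mm from the base axis. Payload 4.2 kg.
Tool frame: the origin (TCP) lies at the very end of the fingers, on their centre line; the grasp point (between the pads) lies 19 mm behind it (arm.pinch_z is the distance from the TCP to the grasp point, in mm); x points along the fingers, y is the direction in which the jaws open and shut, and the axes are right-handed (so a half turn about x gives the same grasp; the last joint's range is limited). The gripper opens to 85 mm and grips with 20 to 120 N. Pads are 22 mm wide; open, the fingers measure 114 mm over their backs; the gripper's body (76 mm by 85 mm) begins 54 mm behind the grasp point. The pads swing forward as they close: fully open they stand 13 mm farther back than shut.
Start: joints at [-0.99, 0.385, 0.008, 0, -1.194, -0.259], TCP at [197.687, -592.89, 231.312] pointing down, gripper open.
Joint ranges: [-3.14, 3.14], [-1.21, 2.06], [-1.07, 1.41], [-3.16, 2.05], [-2.99, -0.16], [-3.1, 3.1]. Speed limits (rad/s): [2.79, 2.79, 3.14, 3.14, 3.14, 3.14].

## Interface

Orientations are given as a unit quaternion [x, y, z, w].
In Python, from bench import arm gives the robot as it stands.
- The arm moves only by the tool drive_tool, never from a script. Its argument "motion" is a list of rows, each a list of 4 numbers: the shift along the tool's x, y, z in mm, then the turn about the tool's x in degrees. In form: [[dx, dy, dz, spin], ...]. A call has 1 to 10 rows; each row shifts and turns the commanded pose from where the row before left it, along the tool's axes as they then stand; what a row does not reach is not made up. A row lasts 1/12 s, in which the tool goes at most 41.7 mm and 7.16 degrees, less where a joint would pass 70% of its speed; a pose out of reach is approached as far as the arm can. A call with a gripper value outside its range is refused whole. "grip" is the finger opening in mm, from 0 to 85.4, set as the call begins (left out, the last holds). The fingers move at their own pace and stop on an object; the grip force is fixed at half the most. Time passes only in rows, so rows that do not move let the fingers close. It gives the time, the measured TCP pose, the force and the opening at its end, in the units of the state.
- arm.read_state(): the state, without advancing time (a new reading comes with each control period).
- arm.get_image(name): name is "side" or "top" or "wrist"; returns the picture (420x560x3 uint8, red, green, blue); there is no depth.
- arm.calibration(name): a dict with "K" (3x3 intrinsics, pixels), "eye" and "attitude" of the camera in the world; the wrist camera has in their place "T_tool_cam" (4x4, takes a point from camera to tool coordinates, whose origin is the TCP and whose axes are the tool frame's). Camera axes: x right, y up, looking along -z (the intrinsics and any distortion apply to the point x, -y, -z); pixel columns grow to the right and rows downward; lengths in mm; the calibration is good to about 2 mm. A picture is of the moment at which its call begins: read the wrist's pose just before it. calibration takes no time and is no camera call.
- arm.job_done(): hands the job in, once; it reports no verdict.
The state is a dict: "clock": time; "joints": joint angles; "joint_vel": joint speeds; "joint_efforts": joint torques, N m; "position": TCP position; "ee_rot": TCP orientation; "contact_force": force on the tool from outside, world axes, zero at the start; "wrist_torque": the same for the moment, N m; "gripper_width": finger opening in mm.
Only numpy, scipy, OpenCV 4.12 (cv2) and the standard library are available. Lean on these libraries where they do the work, as an engineer would, in place of code of your own. Each camera call takes 0.05 s, during which the arm holds its last target. There are 200 camera calls.

## Task

The new drying rail will hang from a single eye, so find its balance point: slide it across the wooden edge, without lifting it off, until it stays level on the edge by itself. Then take the spring punch and press it down upright on the rail, straight over the middle of the edge, gently but until the plunger is all the way in, to mark the spot. Put the punch back in its stand, leaving the rail balanced level and the rest of the bench as it is.

Things in the scene. Friction and masses are not known exactly. Their poses are not given: they have to be found in the camera images.
- edge: Balancing edge: a pale hardwood strip 160 mm long (x), 16 mm wide (y) and 12 mm high with a flat top, screwed to the bench, a screw near each end. Origin: middle of its underside on the bench. y is across it, the way the rail slides; z up. The rail's lower end drops the 12 mm to the bench, so the rail slopes only 0.03 to 0.08 rad when it is not balanced.
- edge_mid (a point): Middle of the edge's flat top, 12 mm above the bench; axes as the edge's.
- rail: Drying rail: loose hardwood bar 520 mm long (along its y), 26 mm wide (x), 24 mm thick (z), lying across the edge with its shod end (-y) down on the bench. Three upright pegs, 14 mm thick and 36 mm tall, stand on its top at y = -120, 0 and +120 mm. Origin: middle of its underside. 0.4 to 0.6 kg. It slides at a friction of about 0.4 on the edge. z is vertical when it is level.
- rail_peg (a point): Middle of the rail's middle peg, 18 mm above the rail's top and 42 mm above its underside; axes as the rail's. A dark steel shoe caps the last 36 mm of the rail's -y end; it may be hollow or solid, so the balance point lies somewhere from 25 to 95 mm from the middle of the rail towards the shoe. Pushing high up on the rail tips it too early; judge it with nothing touching it and once it has stopped rocking (it takes a few seconds).
- punch: Spring punch standing point down in its stand: brass barrel 22 mm thick, 82 mm long with its cap; below its shoulder a steel nose 12 mm thick. Origin: the point of the punch with the plunger out; z up along the punch; the shoulder is 42 mm above the point. 0.12 kg.
- punch_grip (a point): Middle of the punch's barrel, where to hold it: on the axis, 78 mm above the point (with the plunger out).
- punch_point (a point): The very point of the punch, on its plunger; it moves up into the nose as the plunger is pressed in.
- plunger (a joint): How far the punch's sprung plunger is pressed in (m): 0 out, 0.007 fully in on a hard stop. It starts to move at about 2 N and needs about 10 N for 5 mm and 13 N for 7 mm.
- stand_hole (a point): Middle of the mouth of the hole in the punch's stand, a dark wooden block 85 x 85 mm, 52 mm high, fixed to the bench. The hole is 17 mm wide and 46 mm deep; the punch's shoulder rests on its mouth.
- spool_white: Loose white thread spool, 56 mm wide, 62 mm high. Leave alone. Origin: middle of its underside.
- spool_blue: Loose blue thread spool, 56 mm wide, 62 mm high. Leave alone. Origin: middle of its underside.
- tack_tin: Loose open steel tin, 100 x 75 mm, 32 mm high. Leave alone. Origin: middle of its underside.
There are look-alikes about, which are no part of the job. What is shaped like the punch but orange or turquoise is not meant.

How it is judged:
By the outcome, as a careful person would: the job done as asked, in the order asked, and still so for the second after the job is handed in, with the robot touching nothing.
It also fails if it takes over 72 s, if anything falls off the work surface, if the arm or the gripper's body presses on something with over 40 N, if the wrist force passes 120 N, or if a joint passes its speed limit or range.

## Working session

There is one attempt and no reset: what is moved stays moved. The work goes in short steps, Python scripts to look and compute and a tool call to move; the robot and the scene stay as the last step left them, time stands still between calls to the robot, and variables do not carry over. Pictures are saved under pics/ and viewed, about 8 in all and at most 12, crops included, and the job is handed in when it is done.

Besides the shell and the picture viewer there is one more tool, called after "Call:" by a JSON object that holds its "method" and its "body". drive_tool: Moves the arm, as the interface text tells. Its arguments: {"type":"object","properties":{"motion":{"type":"array"},"grip":{"type":"number"}},"required":["motion"]}

```bash
ls; mkdir -p pics; python3 - <<'E'
from bench import arm
import cv2,numpy as np
for n in ("side","top"):
    c=arm.calibration(n); print(n,{k:np.round(np.array(v),3).tolist() if not isinstance(v,str) else v for k,v in c.items()})
    cv2.imwrite(f"pics/{n}0.png",arm.get_image(n)[:,:,::-1])
print(arm.calibration("wrist")); print(arm.read_state())
E
```

```text
pics
side {'K': [[408.749, 0.0, 281.866], [0.0, 408.749, 205.675], [0.0, 0.0, 1.0]], 'eye': [378.998, 808.256, 605.113], 'attitude': [-0.033, 0.478, 0.877, -0.039]}
top {'K': [[511.798, 0.0, 289.105], [0.0, 511.798, 217.721], [0.0, 0.0, 1.0]], 'eye': [281.395, -12.095, 1330.531], 'attitude': [0.057, -0.053, -0.7, 0.71]}
{'K': array([[352.71410194,   0.        , 276.27637346],
       [  0.        , 352.71410194, 205.10189758],
       [  0.        ,   0.        ,   1.        ]]), 'T_tool_cam': array([[ 1.02630831e-03,  2.88184989e-01, -9.57574205e-01,
        -1.42383139e+02],
       [ 9.99999242e-01, -9.46917381e-04,  7.86800804e-04,
        -3.10344392e-01],
       [-6.79999478e-04, -9.57574287e-01, -2.88185742e-01,
        -7.32985823e+01],
       [ 0.00000000e+00,  0.00000000e+00,  0.00000000e+00,
         1.00000000e+00]])}
{'clock': 0.1, 'joints': array([-9.90398514e-01,  3.85479458e-01,  6.79504804e-03, -4.09599249e-04,
       -1.19399254e+00, -2.58574108e-01]), 'joint_vel': array([-0.00058687, -0.00299997,  0.00429133,  0.00247776,  0.00082792,
       -0.00146349]), 'joint_efforts': array([-4.56007456e-04, -3.93319237e+01,  1.88929904e+01,  4.19803709e+00,
       -2.57125161e-03,  9.37347096e-06]), 'position': array([ 197.52588794, -592.43661129,  230.34759942]), 'ee_rot': array([-0.11257663,  0.6981282 ,  0.11390078,  0.69783245]), 'contact_force': array([0.82736686, 0.77815281, 0.10582276]), 'wrist_torque': array([ 0.01209016, -0.00674676, -0.01447296]), 'gripper_width': 85.4318162986399}
```

View pics/top0.png

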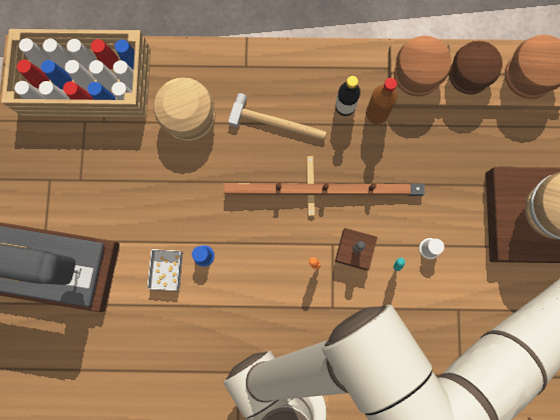

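View pics/side0.png

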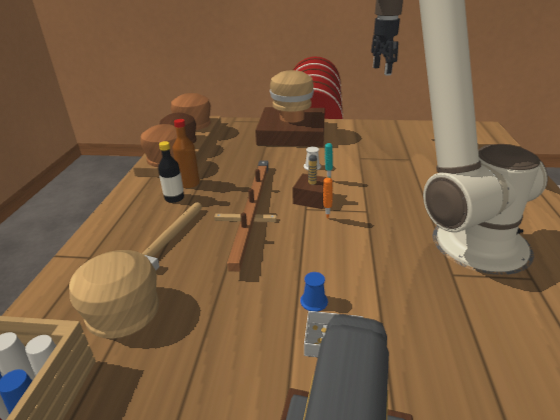

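The top picture shows the rail from (224,188) to its shoe at (424,189), with its middle peg near (325,188). The edge runs from (310,157) to (312,215). Three things are punch-shaped: orange at (314,263), turquoise at (399,265), and brass in the dark stand at (359,247). Only the brass one in the stand fits the description. I'll take an enlarged crop to confirm it and measure.

```bash
cat > h.py <<'E'
from bench import arm
import numpy as np, cv2
from scipy.spatial.transform import Rotation as R
def cam(n,st=None):
    c=arm.calibration(n)
    if n=="wrist":
        st=st or arm.read_state(); T=np.eye(4); T[:3,:3]=R.from_quat(st["ee_rot"]).as_matrix(); T[:3,3]=st["position"]
        T=T@c["T_tool_cam"]; return c["K"],T[:3,:3],T[:3,3]
    return c["K"],R.from_quat(c["attitude"]).as_matrix(),np.array(c["eye"])
def unproj(n,u,v,z,st=None):
    K,M,e=cam(n,st); d=M@np.array([(u-K[0,2])/K[0,0],-(v-K[1,2])/K[1,1],-1]); return e+d*(z-e[2])/d[2]
def proj(n,p,st=None):
    K,M,e=cam(n,st); q=M.T@(np.array(p)-e); return np.array([K[0,2]-K[0,0]*q[0]/q[2],K[1,2]+K[1,1]*q[1]/q[2]])
def crop(src,x0,y0,w,h,f,out,grid=20):
    im=cv2.imread(src)[y0:y0+h,x0:x0+w]; im=cv2.resize(im,None,fx=f,fy=f,interpolation=cv2.INTER_CUBIC)
    for x in range(-(-x0//grid)*grid,x0+w,grid): cv2.putText(im,str(x),(int((x-x0+.5)*f),8),0,.35,(255,255,255)); cv2.line(im,(int((x-x0+.5)*f),10),(int((x-x0+.5)*f),16),(0,255,0))
    for y in range(-(-y0//grid)*grid,y0+h,grid): cv2.putText(im,str(y),(0,int((y-y0+.5)*f)),0,.35,(255,255,255)); cv2.line(im,(24,int((y-y0+.5)*f)),(30,int((y-y0+.5)*f)),(0,255,0))
    cv2.imwrite(out,im)
E
python3 - <<'E'
from h import *
crop("pics/top0.png",215,145,225,135,3.5,"pics/topc.png")
for n,p in dict(orig=(0,0,0)).items(): print(n,proj("top",p),proj("side",p))
for nm,u,v,z in [("edgeA",310.5,157,12),("edgeB",311.5,215,12),("railL",224,188,30),("shoe",424,189,24),("stand",357,249,52),("blue",203,256,62),("tin",166,270,32),("white",431,247,62)]: print(nm,unproj("top",u,v,z).round(1))
E
```

```text
orig [284.9799758  412.10213434] [480.80870498 242.57430448]
edgeA [650.9 -58.1  12. ]
edgeB [494.9 -61.9  12. ]
railL [560.  166.5  30. ]
shoe [ 565.3 -353.8   24. ]
stand [ 403.7 -174.8   52. ]
blue [380.2 208.4  62. ]
tin [345.8 305.9  32. ]
white [ 410.2 -357.3   62. ]
```

View pics/topc.png

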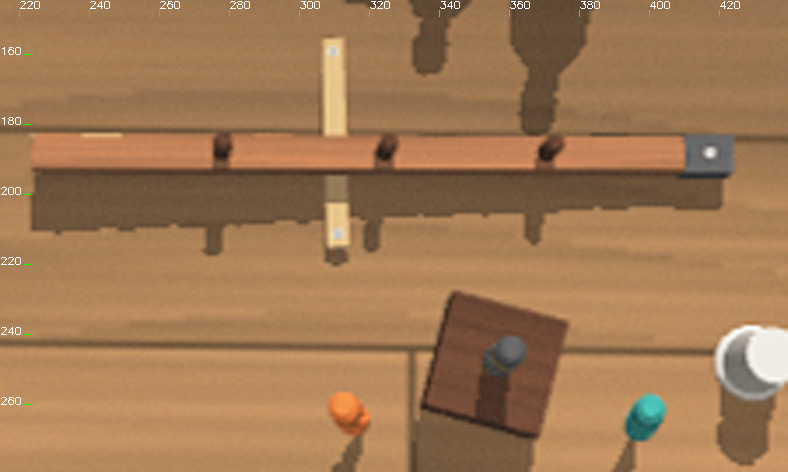

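```bash
cat >> h.py <<'E'
def plan(target,yaw=None,st=None):
    "spin deg (about tool x) to bring tool y to heading yaw (world, rad; mod pi), then shift in tool axes"
    st=st or arm.read_state(); M=R.from_quat(st["ee_rot"]); A=M.as_matrix(); s=0.
    if yaw is not None:
        h=np.arctan2(A[1,1],A[0,1]); d=(yaw-h+np.pi/2)%np.pi-np.pi/2; s=-np.degrees(d)
        A=(M*R.from_euler('x',s,degrees=True)).as_matrix()
    d=A.T@(np.array(target)-st["position"]); print("spin",round(s,2),"shift",d.round(1),"pos",st["position"].round(1),"j6",st["joints"][5].round(2),"clk",round(st["clock"],2),"x",A[:,0].round(3),"y",A[:,1].round(3),"z",A[:,2].round(3)); return s,d
E
python3 - <<'E'
from h import *
a=unproj("top",310.1,155.4,12);b=unproj("top",311.1,215.1,12);print(a,b,(a+b)/2, np.linalg.norm(a-b))
l=unproj("top",223.6,187.8,38);r=unproj("top",423.9,188.7,24);print(l,r,(l+r)/2,np.linalg.norm(l-r))
p=unproj("top",358.6,246,134);print("punch cap?",p)
c=[unproj("top",u/3.5+214.5,v/3.5+144.5,52)for u,v in((455,291),(568,322),(535,438),(421,407))];print("stand",np.mean(c,0),np.linalg.norm(c[0]-c[1]))
plan((565,-400,100),np.pi/2+.010)
E
```

```text
[655.25439619 -57.0262998   12.        ] [494.5966806 -60.8438212  12.       ] [574.9255384 -58.9350605  12.       ] 160.7030648433959
[558.79293361 166.41026573  38.        ] [ 566.14171616 -353.52077375   24.        ] [562.46732488 -93.55525401  31.        ] 520.1714048446639
punch cap? [ 402.95250327 -168.20159421  134.        ]
stand [ 404.77370923 -171.99224538   52.        ] 83.77036911849171
spin 17.86 shift [130.4 188.5 369.5] pos [ 197.5 -592.4  230.3] j6 -0.26 clk 0.1 x [-0.001  0.002 -1.   ] y [-0.01   1.     0.002] z [ 1.     0.01  -0.001]
```

Call:
{"method": "drive_tool", "body": {"motion": [[0,0,0,5.95],[0,0,0,5.95],[0,0,0,5.96],[0,17,33.5,0],[0,17,33.5,0],[0,17,33.5,0],[0,17,33.5,0],[0,17,33.5,0],[0,17,33.5,0],[0,17,33.5,0]], "grip": 0}}

```text
clock: 0.93
position: [432.2, -470.2, 230.9]
ee_rot: [-0.003, 0.707, 0.004, 0.707]
contact_force: [0.1, 0.5, -0.1]
gripper_width: -0.1
```

Call:
{"method": "drive_tool", "body": {"motion": [[10,17,33.5,0],[30,17,33.5,0],[30,17,33.5,0],[30,17,33.5,0],[30,0,0,0],[0,0,0,0],[0,0,0,0]]}}

```text
clock: 1.52
position: [549.7, -408.4, 111.1]
ee_rot: [-0.003, 0.709, 0.005, 0.705]
contact_force: [-0.1, -0.6, 0.8]
gripper_width: -0.2
```

```bash
python3 - <<'E'
from h import *
st=arm.read_state();cv2.imwrite("pics/w1.png",arm.get_image("wrist")[:,:,::-1])
print(st["position"],st["contact_force"],st["gripper_width"]);plan((566,-385,10),np.pi/2+.014)
for p in [(566.1-13,-353.5,24),(566.1+13,-353.5,24),(566,-385,10)]:print(proj("wrist",p,st))
E
```

```text
[ 549.72534618 -408.43118179  111.06817328] [-0.10051598 -0.55814568  0.79549128] -0.21673396970691405
spin -0.22 shift [103.7  24.5  15.8] pos [ 550.7 -409.7  113.7] j6 -1.16 clk 1.57 x [-0.001 -0.001 -1.   ] y [-0.014  1.    -0.001] z [ 1.     0.014 -0.001]
[356.60535849 216.98680253]
[353.81877463 251.88130064]
[308.2480187  227.20456804]
```

View pics/w1.png

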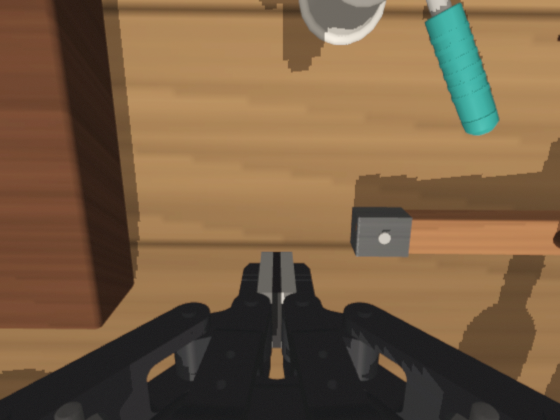

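Wrist view: the shoe's top face runs from (357,222) to (410,255), about 2 mm farther in +x than I estimated from the top view. The closed fingers are at (276,270), clear of the shoe to its -y side. I'll go down beside the end face.

Call:
{"method": "drive_tool", "body": {"motion": [[26,5,4.3,-0.2],[26,5,4.3,0],[26,5,4.3,0],[25,6,4.3,0],[0,0,0,0],[0,0,0,0]]}}

```text
clock: 2.07
position: [567.9, -389.0, 11.8]
ee_rot: [-0.005, 0.707, 0.004, 0.707]
contact_force: [0.6, -0.4, 0.7]
gripper_width: 0.1
```

Call:
{"method": "drive_tool", "body": {"motion": [[0,4,0,0],[0,4,0,0],[0,4,0,0],[0,4,0,0],[0,0,0,0]]}}

```text
clock: 2.48
position: [568.0, -371.2, 11.5]
ee_rot: [-0.005, 0.707, 0.005, 0.708]
contact_force: [1.5, -0.8, 0.3]
gripper_width: -0.0
```

```bash
python3 - <<'E'
from h import *
st=arm.read_state();cv2.imwrite("pics/w2.png",arm.get_image("wrist")[:,:,::-1])
cv2.imwrite("pics/s2.png",arm.get_image("side")[:,:,::-1])
print(st["contact_force"]);plan((567.5,-380,8),np.pi/2+.014,st)
E
```

```text
[ 1.53946466 -0.82859853  0.26991529]
spin 0.02 shift [ 3.5 -8.8 -0.6] pos [ 568.  -371.2   11.5] j6 -1.22 clk 2.48 x [ 0.001 -0.    -1.   ] y [-0.014  1.    -0.   ] z [1.    0.014 0.001]
```

View pics/w2.png

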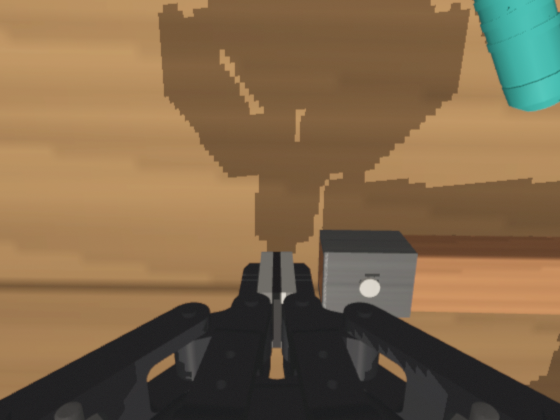

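The shoe's left face is at u≈320 and the finger's edge at u≈312, so the gap is about 3 mm and the fingers line up with the rail. I'll push about 48 mm, then continue in small steps.

Call:
{"method": "drive_tool", "body": {"motion": [[0,3,0,0],[0,5,0,0],[0,6,0,0],[0,6,0,0],[0,6,0,0],[0,6,0,0],[0,6,0,0],[0,6,0,0],[0,5,0,0],[0,2,0,0]]}}

```text
clock: 3.42
position: [567.0, -319.9, 10.3]
ee_rot: [-0.005, 0.707, 0.005, 0.707]
contact_force: [0.5, -2.2, -0.2]
gripper_width: -0.2
```

Call:
{"method": "drive_tool", "body": {"motion": [[0,0,0,0],[0,-4,0,0],[0,0,0,0],[0,0,0,0]]}}

```text
clock: 3.75
position: [567.0, -325.2, 10.2]
ee_rot: [-0.004, 0.707, 0.005, 0.707]
contact_force: [-0.2, -0.3, -0.1]
gripper_width: -0.3
```

```bash
cat > lk.py <<'E'
from h import *
import sys
n=sys.argv[1]
st=arm.read_state();w=arm.get_image("wrist");cv2.imwrite(f"pics/w{n}.png",w[:,:,::-1])
cv2.imwrite(f"pics/s{n}.png",arm.get_image("side")[:,:,::-1]);cv2.imwrite(f"pics/t{n}.png",arm.get_image("top")[:,:,::-1])
# white dot on the shoe, wrist view
h=cv2.cvtColor(w,cv2.COLOR_RGB2HSV); m=((h[:,:,1]<60)&(h[:,:,2]>170)).astype(np.uint8)
k,_,s,c=cv2.connectedComponentsWithStats(m); print("F",st["contact_force"].round(1),"pos",st["position"].round(1),"clk",round(st["clock"],2))
for i in range(1,k):
    if s[i,4]>40 and c[i][0]>300 and c[i][1]>220: print("dot",c[i].round(1),s[i,:].tolist())
E
python3 lk.py 3; python3 - <<'E'
import cv2
from h import *
crop("pics/w3.png",220,180,340,160,2,"pics/w3c.png")
E
```

```text
F [-0.2 -0.3 -0.1] pos [ 567.  -325.2   10.2] clk 3.75
dot [370.3 290.4] [360, 282, 21, 18, 300]
```

View pics/w3c.png

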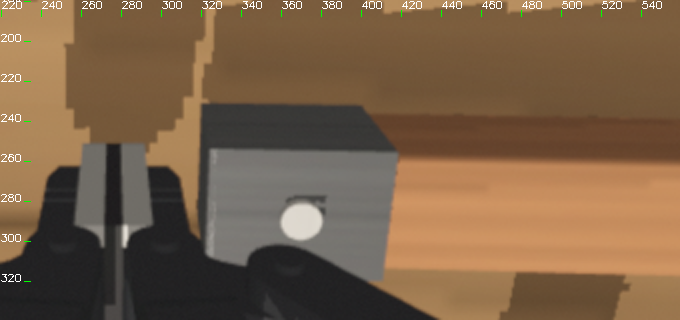

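The rail has slid along and the shoe is still down: the dot is at (370,290) with an area of 300 px. Now 6 mm steps, backing off after each and checking the dot.

Call:
{"method": "drive_tool", "body": {"motion": [[0,4,0,0],[0,4,0,0],[0,2,0,0],[0,0,0,0],[0,-4,0,0],[0,0,0,0],[0,0,0,0],[0,0,0,0],[0,0,0,0]]}}

```text
clock: 4.65
position: [566.9, -318.9, 10.3]
ee_rot: [-0.005, 0.707, 0.005, 0.707]
contact_force: [0.4, 0.2, 0.3]
gripper_width: -0.1
```

```bash
python3 lk.py 4
```

```text
F [0.4 0.2 0.3] pos [ 566.9 -318.9   10.3] clk 4.65
dot [368.3 290.4] [358, 282, 21, 18, 300]
```

Call:
{"method": "drive_tool", "body": {"motion": [[0,4,0,0],[0,4,0,0],[0,2,0,0],[0,0,0,0],[0,-4,0,0],[0,0,0,0],[0,0,0,0],[0,0,0,0],[0,0,0,0]]}}

```text
clock: 5.55
position: [566.8, -312.9, 10.3]
ee_rot: [-0.005, 0.707, 0.005, 0.707]
contact_force: [1.1, -0.3, -0.4]
gripper_width: 0.1
```

```bash
python3 lk.py 5
```

```text
F [ 1.1 -0.3 -0.4] pos [ 566.8 -312.9   10.3] clk 5.55
dot [368.2 290.5] [358, 282, 21, 18, 300]
```

Call:
{"method": "drive_tool", "body": {"motion": [[0,4,0,0],[0,4,0,0],[0,2,0,0],[0,0,0,0],[0,-4,0,0],[0,0,0,0],[0,0,0,0],[0,0,0,0],[0,0,0,0],[0,0,0,0]]}}

```text
clock: 6.53
position: [566.8, -306.9, 10.3]
ee_rot: [-0.005, 0.707, 0.005, 0.707]
contact_force: [-0.5, -0.5, -0.8]
gripper_width: -0.1
```

```bash
python3 lk.py 6
```

```text
F [-0.5 -0.5 -0.8] pos [ 566.8 -306.9   10.3] clk 6.53
dot [368.2 290.5] [358, 282, 21, 18, 302]
```

Call:
{"method": "drive_tool", "body": {"motion": [[0,4,0,0],[0,4,0,0],[0,2,0,0],[0,0,0,0],[0,-4,0,0],[0,0,0,0],[0,0,0,0],[0,0,0,0],[0,0,0,0],[0,0,0,0]]}}

```text
clock: 7.52
position: [566.7, -300.9, 10.3]
ee_rot: [-0.005, 0.707, 0.005, 0.707]
contact_force: [0.5, -0.1, -0.2]
gripper_width: 0.0
```

```bash
python3 lk.py 7
```

```text
F [ 0.5 -0.1 -0.2] pos [ 566.7 -300.9   10.3] clk 7.52
dot [368.1 290.6] [358, 282, 21, 18, 301]
```

Call:
{"method": "drive_tool", "body": {"motion": [[0,4,0,0],[0,4,0,0],[0,2,0,0],[0,0,0,0],[0,-4,0,0],[0,0,0,0],[0,0,0,0],[0,0,0,0],[0,0,0,0],[0,0,0,0]]}}

```text
clock: 8.5
position: [566.6, -294.9, 10.3]
ee_rot: [-0.005, 0.707, 0.005, 0.707]
contact_force: [-0.3, 0.7, -0.4]
gripper_width: -0.2
```

```bash
python3 lk.py 8
```

```text
F [-0.3  0.7 -0.4] pos [ 566.6 -294.9   10.3] clk 8.5
dot [368.1 290.6] [358, 282, 21, 18, 302]
```

Call:
{"method": "drive_tool", "body": {"motion": [[0,4,0,0],[0,4,0,0],[0,2,0,0],[0,0,0,0],[0,-4,0,0],[0,0,0,0],[0,0,0,0],[0,0,0,0],[0,0,0,0],[0,0,0,0]]}}

```text
clock: 9.48
position: [566.5, -288.9, 10.3]
ee_rot: [-0.005, 0.707, 0.005, 0.707]
contact_force: [-0.7, -0.3, 0.9]
gripper_width: 0.1
```

```bash
python3 lk.py 9
```

```text
F [-0.7 -0.3  0.9] pos [ 566.5 -288.9   10.3] clk 9.48
dot [368.1 290.6] [358, 282, 21, 18, 302]
```

Call:
{"method": "drive_tool", "body": {"motion": [[0,4,0,0],[0,4,0,0],[0,2,0,0],[0,0,0,0],[0,-4,0,0],[0,0,0,0],[0,0,0,0],[0,0,0,0],[0,0,0,0],[0,0,0,0]]}}

```text
clock: 10.47
position: [566.4, -282.9, 10.3]
ee_rot: [-0.005, 0.707, 0.005, 0.707]
contact_force: [-0.9, 0.1, 0.4]
gripper_width: -0.1
```

```bash
python3 lk.py 10
```

```text
F [-0.9  0.1  0.4] pos [ 566.4 -282.9   10.3] clk 10.47
dot [368.1 290.6] [358, 282, 21, 18, 302]
```

Call:
{"method": "drive_tool", "body": {"motion": [[0,4,0,0],[0,4,0,0],[0,2,0,0],[0,0,0,0],[0,-4,0,0],[0,0,0,0],[0,0,0,0],[0,0,0,0],[0,0,0,0],[0,0,0,0]]}}

```text
clock: 11.45
position: [566.3, -276.9, 10.3]
ee_rot: [-0.005, 0.707, 0.005, 0.707]
contact_force: [0.4, -0.8, 0.7]
gripper_width: -0.0
```

```bash
python3 lk.py 11
```

```text
F [ 0.4 -0.8  0.7] pos [ 566.3 -276.9   10.3] clk 11.45
dot [368.  290.6] [358, 282, 21, 18, 298]
```

Call:
{"method": "drive_tool", "body": {"motion": [[0,4,0,0],[0,4,0,0],[0,2,0,0],[0,0,0,0],[0,-4,0,0],[0,0,0,0],[0,0,0,0],[0,0,0,0],[0,0,0,0],[0,0,0,0]]}}

```text
clock: 12.43
position: [566.3, -270.9, 10.3]
ee_rot: [-0.005, 0.707, 0.005, 0.707]
contact_force: [-0.5, -0.1, -0.5]
gripper_width: 0.1
```

```bash
python3 lk.py 12
```

```text
F [-0.5 -0.1 -0.5] pos [ 566.3 -270.9   10.3] clk 12.43
dot [367.9 290.7] [358, 282, 21, 18, 299]
```

Call:
{"method": "drive_tool", "body": {"motion": [[0,4,0,0],[0,4,0,0],[0,2,0,0],[0,0,0,0],[0,-4,0,0],[0,0,0,0],[0,0,0,0],[0,0,0,0],[0,0,0,0],[0,0,0,0]]}}

```text
clock: 13.42
position: [566.2, -264.9, 10.3]
ee_rot: [-0.005, 0.707, 0.005, 0.707]
contact_force: [-0.0, 0.0, -0.2]
gripper_width: -0.1
```

```bash
python3 lk.py 13
```

```text
F [-0.   0.  -0.2] pos [ 566.2 -264.9   10.3] clk 13.42
dot [375.4 298.8] [364, 291, 22, 17, 255]
```

The dot jumped to (375,299), so the rail has tipped. I'll let it settle and check from the side.

Call:
{"method": "drive_tool", "body": {"motion": [[0,-2,0,0],[0,0,0,0],[0,0,0,0],[0,0,0,0],[0,0,0,0],[0,0,0,0],[0,0,0,0],[0,0,0,0],[0,0,0,0],[0,0,0,0]]}}

```text
clock: 14.4
position: [566.3, -266.9, 10.3]
ee_rot: [-0.005, 0.707, 0.005, 0.707]
contact_force: [-0.1, -0.1, 0.1]
gripper_width: -0.3
```

Call:
{"method": "drive_tool", "body": {"motion": [[0,0,0,0],[0,0,0,0],[0,0,0,0],[0,0,0,0],[0,0,0,0],[0,0,0,0],[0,0,0,0],[0,0,0,0]]}}

```text
clock: 15.07
position: [566.2, -266.9, 10.3]
ee_rot: [-0.005, 0.707, 0.005, 0.707]
contact_force: [-0.0, -0.1, -0.5]
gripper_width: -0.2
```

```bash
python3 lk.py 14; python3 - <<'E'
from h import *
a=cv2.imread("pics/s12.png")[130:290,200:400];b=cv2.imread("pics/s14.png")[130:290,200:400]
cv2.imwrite("pics/cmp.png",cv2.resize(np.hstack([a,b]),None,fx=2,fy=3,interpolation=cv2.INTER_CUBIC))
E
```

```text
F [-0.  -0.1 -0.5] pos [ 566.2 -266.9   10.3] clk 15.07
dot [377.8 297.2] [367, 288, 22, 19, 309]
```

View pics/cmp.png

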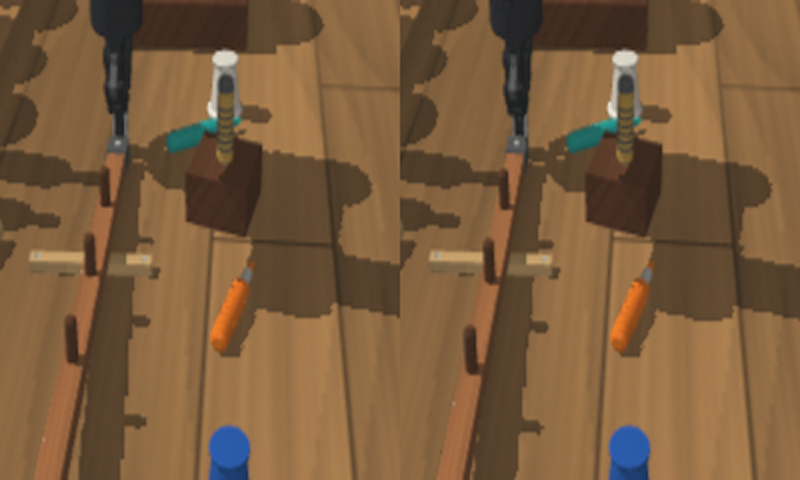

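Call:
{"method": "drive_tool", "body": {"motion": [[0,0,0,0],[0,0,0,0],[0,0,0,0],[0,0,0,0],[0,0,0,0],[0,0,0,0],[0,0,0,0],[0,0,0,0]]}}

```text
clock: 15.88
position: [566.3, -266.9, 10.3]
ee_rot: [-0.005, 0.707, 0.005, 0.707]
contact_force: [-0.1, -0.5, -0.0]
gripper_width: -0.1
```

```bash
python3 lk.py 15; python3 - <<'E'
from h import *
st=arm.read_state(); q=dict(st); q["position"]=np.array([566.3,-270.9,10.3])
p=unproj("wrist",367.9,290.7,24.5,q); print(p)
p=p+[0,6.0,0]
for h in (0,3,6,8,10,11,12,14,16): print(h, proj("wrist",p+[0,0,h],st).round(1))
E
```

```text
F [-0.1 -0.5 -0. ] pos [ 566.3 -266.9   10.3] clk 15.88
dot [386.  304.1] [375, 297, 21, 17, 242]
[ 567.77436184 -233.74227961   24.5       ]
0 [372.8 290.7]
3 [374.7 294.6]
6 [376.8 298.7]
8 [378.2 301.5]
10 [379.6 304.4]
11 [380.3 305.8]
12 [381.1 307.3]
14 [382.6 310.4]
16 [384.2 313.5]
```

It's still rocking: the shoe was about 7 mm up, then about 18 mm. I'll back off farther and wait.

Call:
{"method": "drive_tool", "body": {"motion": [[0,-6,0,0],[0,0,0,0],[0,0,0,0],[0,0,0,0],[0,0,0,0],[0,0,0,0],[0,0,0,0],[0,0,0,0],[0,0,0,0],[0,0,0,0]]}}

```text
clock: 16.87
position: [566.3, -272.9, 10.3]
ee_rot: [-0.005, 0.707, 0.005, 0.707]
contact_force: [-0.0, 0.4, 0.2]
gripper_width: -0.1
```

Call:
{"method": "drive_tool", "body": {"motion": [[0,0,0,0],[0,0,0,0],[0,0,0,0],[0,0,0,0],[0,0,0,0],[0,0,0,0],[0,0,0,0],[0,0,0,0],[0,0,0,0],[0,0,0,0]]}}

```text
clock: 17.7
position: [566.3, -272.9, 10.3]
ee_rot: [-0.005, 0.707, 0.005, 0.707]
contact_force: [0.1, 0.1, -0.4]
gripper_width: -0.1
```

```bash
python3 lk.py 16
```

```text
F [ 0.1  0.1 -0.4] pos [ 566.3 -272.9   10.3] clk 17.7
dot [392.7 296.8] [382, 288, 22, 19, 317]
```

Call:
{"method": "drive_tool", "body": {"motion": [[0,0,0,0],[0,0,0,0],[0,0,0,0],[0,0,0,0],[0,0,0,0],[0,0,0,0]]}}

```text
clock: 18.35
position: [566.3, -272.9, 10.3]
ee_rot: [-0.005, 0.707, 0.005, 0.707]
contact_force: [0.2, -0.5, 0.0]
gripper_width: -0.1
```

```bash
python3 lk.py 17; python3 - <<'E'
from h import *
st=arm.read_state(); p=np.array([567.8,-227.7,24.5])
for h in (0,6,10,11,12,14,16): print(h, proj("wrist",p+[0,0,h],st).round(1))
E
```

```text
F [ 0.2 -0.5  0. ] pos [ 566.3 -272.9   10.3] clk 18.35
dot [393.8 298.2] [383, 289, 22, 19, 317]
0 [387.5 290.9]
6 [392.1 298.9]
10 [395.4 304.6]
11 [396.3 306. ]
12 [397.1 307.5]
14 [398.9 310.6]
16 [400.7 313.7]
```

Call:
{"method": "drive_tool", "body": {"motion": [[0,0,0,0],[0,0,0,0],[0,0,0,0],[0,0,0,0],[0,0,0,0],[0,0,0,0]]}}

```text
clock: 19.0
position: [566.3, -272.9, 10.3]
ee_rot: [-0.005, 0.707, 0.005, 0.707]
contact_force: [-0.5, 0.3, 0.0]
gripper_width: -0.1
```

```bash
python3 lk.py 18
```

```text
F [-0.5  0.3  0. ] pos [ 566.3 -272.9   10.3] clk 19.0
dot [400.9 306.3] [390, 297, 23, 20, 338]
```

Call:
{"method": "drive_tool", "body": {"motion": [[0,0,0,0],[0,0,0,0],[0,0,0,0],[0,0,0,0],[0,0,0,0],[0,0,0,0],[0,0,0,0],[0,0,0,0]]}}

```text
clock: 19.82
position: [566.3, -272.9, 10.3]
ee_rot: [-0.005, 0.707, 0.005, 0.707]
contact_force: [0.1, -0.6, 0.5]
gripper_width: -0.1
```

```bash
python3 lk.py 19; python3 - <<'E'
from h import *
crop("pics/w19.png",220,180,340,160,2,"pics/w19c.png")
E
```

```text
F [ 0.1 -0.6  0.5] pos [ 566.3 -272.9   10.3] clk 19.82
dot [396.7 301.5] [386, 292, 22, 20, 329]
```

View pics/w19c.png

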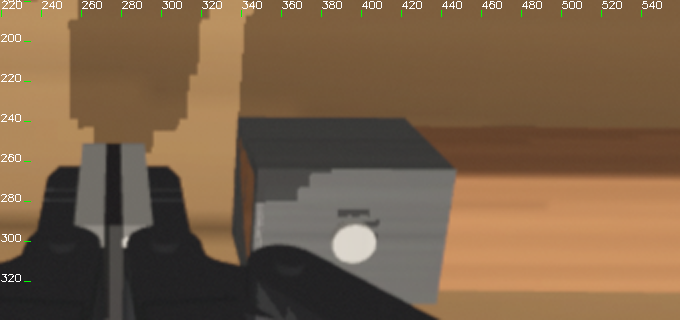

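It keeps rocking around level (shoe 7–16 mm up, mean about 12) and doesn't fall back, so the weight centre is just inside the near side of the edge top. One more 5 mm push will centre it. After that I'll back away and let it settle while I fetch the punch.

Call:
{"method": "drive_tool", "body": {"motion": [[0,5,0,0],[0,4,0,0],[0,2,0,0],[0,2,0,0],[0,2,0,0],[0,2,0,0],[0,0,0,0],[0,-8,0,0],[0,-12,0,0],[0,0,0,0]]}}

```text
clock: 20.8
position: [566.4, -277.9, 10.2]
ee_rot: [-0.004, 0.707, 0.004, 0.707]
contact_force: [-0.0, -1.0, 0.3]
gripper_width: 0.1
```

```bash
python3 lk.py 20; python3 - <<'E'
from h import *
plan((405,-172,200),np.pi/2-.28)
E
```

```text
F [-0.  -1.   0.3] pos [ 566.4 -277.9   10.2] clk 20.8
dot [430.2 310.5] [419, 301, 23, 20, 352]
spin 16.75 shift [-189.8   55.9 -183.7] pos [ 566.1 -276.5   10.1] j6 -1.36 clk 20.95 x [-0.  0. -1.] y [0.276 0.961 0.   ] z [ 0.961 -0.276 -0.   ]
```

The dot moved to (430,310), which fits the extra 5 mm with the rail up. Next I'll lift away and go above the punch.

Call:
{"method": "drive_tool", "body": {"motion": [[-25,-3,0,0],[-38,0,0,0],[-38,0,0,0],[-38,10,-20,0],[-26,22,-35,0],[0,25,-35,0],[0,25,-35,0],[0,20,-30,0],[0,5,-6,0],[0,0,0,0]], "grip": 85}}

```text
clock: 21.78
position: [410.3, -178.3, 170.0]
ee_rot: [-0.005, 0.707, 0.006, 0.707]
contact_force: [0.6, 0.2, 0.5]
gripper_width: 85.0
```

Call:
{"method": "drive_tool", "body": {"motion": [[0,0,0,0],[0,0,0,0]]}}

```text
clock: 21.95
position: [413.9, -179.7, 169.7]
ee_rot: [-0.005, 0.707, 0.005, 0.708]
contact_force: [-0.0, 0.2, -0.2]
gripper_width: 84.7
```

```bash
python3 - <<'E'
from h import *
st=arm.read_state();cv2.imwrite("pics/w21.png",arm.get_image("wrist")[:,:,::-1]);cv2.imwrite("pics/s21.png",arm.get_image("side")[:,:,::-1])
plan((404,-170,170),np.pi/2+.014,st)
for p in [(404,-170,134),(404.8,-172,52)]:print(proj("wrist",p,st))
E
```

```text
spin -0.02 shift [-0.3  9.8 -9.7] pos [ 413.9 -179.7  169.7] j6 -1.51 clk 21.95 x [ 0.001 -0.    -1.   ] y [-0.014  1.    -0.   ] z [1.    0.014 0.001]
[295.40630965 222.61252402]
[287.24420819 187.11419653]
```

View pics/w21.png

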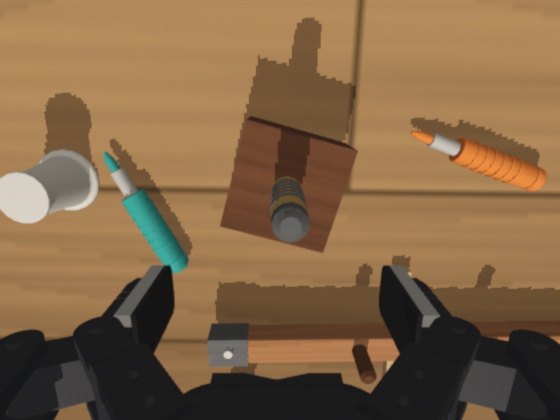

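The brass-barrelled, dark-capped punch stands in the dark stand with its cap at (290,230). Orange at (500,165) and turquoise at (155,230) are the look-alikes lying on the bench. The punch axis is about (407,-172.5). I'll go down and grip it.

Call:
{"method": "drive_tool", "body": {"motion": [[0,7.3,-7,0],[25,0,0,0],[30,0,0,0],[30,0,0,0],[14,0,0,0],[0,0,0,0]]}}

```text
clock: 22.55
position: [402.6, -171.8, 67.2]
ee_rot: [-0.004, 0.71, 0.005, 0.704]
contact_force: [-0.4, -0.1, -0.1]
gripper_width: 84.9
```

Call:
{"method": "drive_tool", "body": {"motion": [[0,0,0,0],[0,0,0,0],[0,0,0,0],[0,0,0,0],[0,0,0,0],[0,0,0,0],[0,0,0,0],[0,0,0,0]], "grip": 10}}

```text
clock: 23.22
position: [406.0, -172.2, 71.4]
ee_rot: [-0.005, 0.706, 0.005, 0.708]
contact_force: [-0.2, 1.0, 6.1]
gripper_width: 21.0
```

```bash
python3 - <<'E'
from h import *
st=arm.read_state();print(st["contact_force"],st["gripper_width"],st["position"]);
cv2.imwrite("pics/w22.png",arm.get_image("wrist")[:,:,::-1]);cv2.imwrite("pics/s22.png",arm.get_image("side")[:,:,::-1])
a=cv2.imread("pics/s22.png")[120:300,200:380];b=cv2.imread("pics/w22.png")[100:420,120:440]
cv2.imwrite("pics/c22.png",np.hstack([cv2.resize(a,(480,480),interpolation=cv2.INTER_CUBIC),b[:320].copy() if 0 else cv2.resize(b,(310,480))]))
E
```

```text
[-0.15605285  0.98224472  6.11175831] 21.0116698433404 [ 405.9876699  -172.22748609   71.42482987]
```

View pics/c22.png

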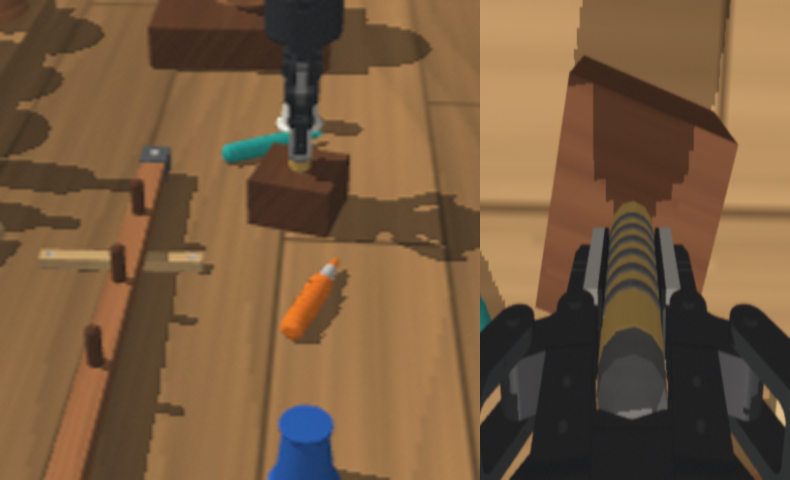

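Punch gripped: opening 21.0 mm, upright between the pads, and the rail looks level in the side view. Next: straight up, then over to the edge.

Call:
{"method": "drive_tool", "body": {"motion": [[-8,0,0,0],[-20,0,0,0],[-30,0,0,0],[-30,0,0,0],[-7,10,15,0],[0,22,32,0],[0,25,36,0],[0,25,36,0],[0,20,28,0],[0,9,12,0]]}}

```text
clock: 24.15
position: [562.6, -59.1, 165.4]
ee_rot: [-0.005, 0.706, 0.006, 0.708]
contact_force: [-0.2, -0.6, -1.2]
gripper_width: 20.7
```

Call:
{"method": "drive_tool", "body": {"motion": [[0,0,0,0],[0,0,0,0],[0,0,0,0]]}}

```text
clock: 24.4
position: [558.2, -61.8, 165.1]
ee_rot: [-0.005, 0.708, 0.005, 0.707]
contact_force: [0.1, 0.0, -1.2]
gripper_width: 20.5
```

```bash
python3 - <<'E'
from h import *
st=arm.read_state();print(st["contact_force"],st["gripper_width"]);
cv2.imwrite("pics/w23.png",arm.get_image("wrist")[:,:,::-1]);cv2.imwrite("pics/s23.png",arm.get_image("side")[:,:,::-1]);cv2.imwrite("pics/t23.png",arm.get_image("top")[:,:,::-1])
plan((563,-59.2,120),np.pi/2+.014,st)
for p in [(500,-60.7,12),(540,-59.7,12),(563,-59.2,36),(550,-59.2,36),(576,-59.2,36)]:print(p,proj("wrist",p,st).round(1))
crop("pics/w23.png",130,60,320,240,2.4,"pics/w23c.png")
E
```

```text
[ 0.10911482  0.00703141 -1.17859738] 20.510875810819044
spin -0.05 shift [45.1  2.5  4.9] pos [558.2 -61.8 165.1] j6 -1.74 clk 24.4 x [-0.002  0.    -1.   ] y [-0.014  1.     0.   ] z [ 1.     0.014 -0.002]
(500, -60.7, 12) [279.2 118.4]
(540, -59.7, 12) [279.6 167. ]
(563, -59.2, 36) [280.  200.9]
(550, -59.2, 36) [280.3 185.1]
(576, -59.2, 36) [279.8 216.3]
```

View pics/w23c.png

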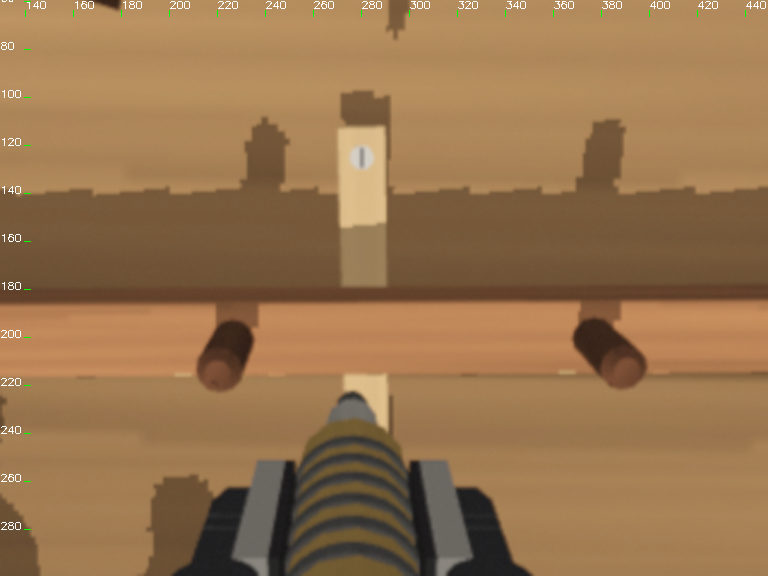

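The rail is level, with its top face at v 186–216. The edge runs along u≈281, between the pegs at u≈227 and 378. The punch tip is at (276,224). I'll compute the final offset.

```bash
python3 - <<'E'
from h import *
st=arm.read_state()
for dx in(-4,0,4): print(dx,proj("wrist",st["position"]+[dx,0,-61.4],st).round(1))
for u,v,z in((280.3,113,12),(281.2,179,12),(281.8,216,12)): print(unproj("wrist",u,v,z,st).round(1))
plan((563,-58.5,110),np.pi/2+.014,st)
E
```

```text
-4 [277.1 217.4]
0 [277.  223.6]
4 [276.9 229.7]
[496.1 -60.3  12. ]
[550.9 -58.6  12. ]
[584.3 -57.5  12. ]
spin -0.08 shift [55.7  3.7  4.7] pos [558.4 -62.2 165.7] j6 -1.74 clk 24.55 x [-0.  0. -1.] y [-0.014  1.     0.   ] z [ 1.     0.014 -0.   ]
```

Call:
{"method": "drive_tool", "body": {"motion": [[10,2,3,0],[25,1.7,1.7,0],[20,0,0,0],[0,0,0,0],[0,0,0,0],[0,0,0,0]]}}

```text
clock: 25.05
position: [564.7, -57.9, 111.2]
ee_rot: [-0.005, 0.707, 0.005, 0.708]
contact_force: [0.2, -0.5, -0.8]
gripper_width: 20.7
```

```bash
python3 - <<'E'
from h import *
st=arm.read_state();plan((563,-58.5,99),np.pi/2+.014,st);print(st["contact_force"])
E
```

```text
spin -0.01 shift [12.2 -0.5 -1.7] pos [564.7 -57.9 111.2] j6 -1.74 clk 25.05 x [ 0.002 -0.    -1.   ] y [-0.014  1.    -0.   ] z [1.    0.014 0.002]
[ 0.20923034 -0.49877994 -0.79061239]
```

Call:
{"method": "drive_tool", "body": {"motion": [[4,-0.5,-1.5,0],[4,0,0,0],[3,0,0,0],[1,0,0,0],[0,0,0,0]]}}

```text
clock: 25.47
position: [562.3, -58.3, 98.2]
ee_rot: [-0.005, 0.707, 0.005, 0.707]
contact_force: [-1.3, -0.4, -1.7]
gripper_width: 20.9
```

Call:
{"method": "drive_tool", "body": {"motion": [[1,0,0,0],[1,0,0,0],[0,0,0,0],[0,0,0,0]]}}

```text
clock: 25.8
position: [562.9, -58.1, 96.9]
ee_rot: [-0.005, 0.707, 0.005, 0.707]
contact_force: [-0.6, 0.6, 1.6]
gripper_width: 20.7
```

Call:
{"method": "drive_tool", "body": {"motion": [[1,0,0,0],[1,0,0,0],[0,0,0,0],[0,0,0,0]]}}

```text
clock: 26.13
position: [562.9, -58.2, 94.9]
ee_rot: [-0.005, 0.707, 0.005, 0.707]
contact_force: [-0.5, 0.8, 3.5]
gripper_width: 20.6
```

Call:
{"method": "drive_tool", "body": {"motion": [[1,0,0,0],[1,0,0,0],[0,0,0,0],[0,0,0,0]]}}

```text
clock: 26.47
position: [563.0, -58.2, 93.1]
ee_rot: [-0.005, 0.707, 0.005, 0.708]
contact_force: [-1.1, 1.4, 6.2]
gripper_width: 20.7
```

Call:
{"method": "drive_tool", "body": {"motion": [[0.7,0,0,0],[0.8,0,0,0],[0,0,0,0],[0,0,0,0]]}}

```text
clock: 26.8
position: [563.1, -58.2, 92.0]
ee_rot: [-0.005, 0.707, 0.005, 0.708]
contact_force: [-1.2, 0.4, 7.9]
gripper_width: 20.9
```

Call:
{"method": "drive_tool", "body": {"motion": [[0.5,0,0,0],[0,0,0,0],[0,0,0,0]]}}

```text
clock: 27.05
position: [563.1, -58.2, 91.6]
ee_rot: [-0.005, 0.707, 0.005, 0.708]
contact_force: [-2.5, 2.1, 8.6]
gripper_width: 20.9
```

Call:
{"method": "drive_tool", "body": {"motion": [[0.7,0,0,0],[0.7,0,0,0],[0,0,0,0],[0,0,0,0]]}}

```text
clock: 27.38
position: [563.2, -58.2, 90.5]
ee_rot: [-0.005, 0.706, 0.005, 0.708]
contact_force: [-1.5, 2.0, 10.4]
gripper_width: 20.8
```

Call:
{"method": "drive_tool", "body": {"motion": [[0.5,0,0,0],[0,0,0,0],[0,0,0,0]]}}

```text
clock: 27.63
position: [563.2, -58.3, 90.1]
ee_rot: [-0.005, 0.706, 0.005, 0.708]
contact_force: [-2.1, 2.1, 10.5]
gripper_width: 20.7
```

Call:
{"method": "drive_tool", "body": {"motion": [[0.5,0,0,0],[0,0,0,0],[0,0,0,0]]}}

```text
clock: 27.88
position: [563.3, -58.3, 89.7]
ee_rot: [-0.005, 0.706, 0.005, 0.708]
contact_force: [-3.0, 1.8, 11.2]
gripper_width: 20.6
```

Call:
{"method": "drive_tool", "body": {"motion": [[0.5,0,0,0],[0,0,0,0],[0,0,0,0]]}}

```text
clock: 28.13
position: [563.3, -58.3, 89.4]
ee_rot: [-0.005, 0.706, 0.005, 0.708]
contact_force: [-2.9, 1.1, 12.1]
gripper_width: 20.8
```

Call:
{"method": "drive_tool", "body": {"motion": [[0.5,0,0,0],[0,0,0,0],[0,0,0,0]]}}

```text
clock: 28.38
position: [563.4, -58.3, 89.3]
ee_rot: [-0.005, 0.706, 0.005, 0.708]
contact_force: [-4.0, 1.3, 13.8]
gripper_width: 20.5
```

Call:
{"method": "drive_tool", "body": {"motion": [[0.5,0,0,0],[0,0,0,0],[0,0,0,0]]}}

```text
clock: 28.63
position: [563.5, -58.3, 89.2]
ee_rot: [-0.005, 0.706, 0.005, 0.708]
contact_force: [-3.1, 2.2, 16.3]
gripper_width: 20.7
```

The position has stalled at 89.2 while the force climbs 2–2.5 N per 0.5 mm, about 17 N net, so the plunger is on its hard stop. I'll lift off straight up.

Call:
{"method": "drive_tool", "body": {"motion": [[-3,0,0,0],[-4,0,0,0],[-4,0,0,0],[-10,0,0,0],[-25,0,0,0],[-30,0,0,0],[-2,0,0,0],[0,0,0,0],[0,0,0,0]]}}

```text
clock: 29.38
position: [561.6, -58.3, 163.7]
ee_rot: [-0.004, 0.708, 0.005, 0.706]
contact_force: [-0.2, -1.0, -0.9]
gripper_width: 20.3
```

```bash
python3 - <<'E'
from h import *
st=arm.read_state();w=arm.get_image("wrist");cv2.imwrite("pics/w24.png",w[:,:,::-1]);cv2.imwrite("pics/s24.png",arm.get_image("side")[:,:,::-1])
a=cv2.imread("pics/w23.png")[90:290,130:430];b=cv2.imread("pics/w24.png")[90:290,130:430]
cv2.imwrite("pics/c24.png",cv2.resize(np.vstack([a,b]),None,fx=2,fy=1.5))
print(st["contact_force"],st["gripper_width"]);plan((406,-172.2,166),np.pi/2+.014,st)
print(proj("wrist",st["position"]+[0,0,-61.4],st))
E
```

```text
[-0.16715201 -0.99069007 -0.92403886] 20.2867346603933
spin -0.06 shift [  -2.1 -111.7 -157.2] pos [561.6 -58.3 163.7] j6 -1.74 clk 29.38 x [-0.002  0.    -1.   ] y [-0.014  1.     0.   ] z [ 1.     0.014 -0.002]
[276.93332528 223.7080677 ]
```

View pics/c24.png

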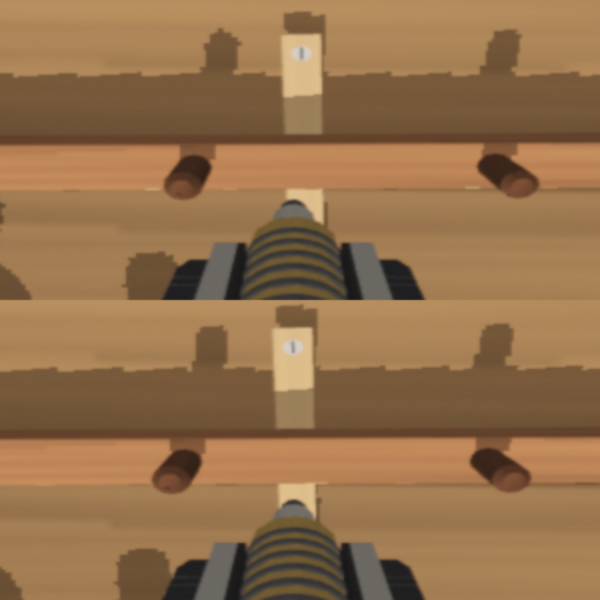

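The rail is still level and hasn't shifted, and the punch still sits straight in the grip (tip at (276,225), as before). Back to the stand.

Call:
{"method": "drive_tool", "body": {"motion": [[-2,-8,-12,0],[0,-20,-28,0],[0,-25,-36,0],[0,-25,-36,0],[0,-22,-30,0],[0,-9,-12,0],[0,-2.7,-3.2,0],[0,0,0,0],[0,0,0,0],[0,0,0,0]]}}

```text
clock: 30.32
position: [411.4, -169.2, 166.4]
ee_rot: [-0.005, 0.707, 0.005, 0.707]
contact_force: [0.5, 0.2, -1.7]
gripper_width: 20.4
```

```bash
python3 - <<'E'
from h import *
st=arm.read_state();plan((406,-172.2,120),np.pi/2+.014,st)
E
```

```text
spin 0.03 shift [46.4 -2.9 -5.5] pos [ 411.4 -169.2  166.4] j6 -1.53 clk 30.32 x [ 0. -0. -1.] y [-0.014  1.    -0.   ] z [1.    0.014 0.   ]
```

Call:
{"method": "drive_tool", "body": {"motion": [[0,-3,-5.5,0],[20,0,0,0],[22,0,0,0],[4,0,0,0],[0,0,0,0],[0,0,0,0],[0,0,0,0]]}}

```text
clock: 30.9
position: [406.0, -172.7, 121.5]
ee_rot: [-0.005, 0.706, 0.005, 0.708]
contact_force: [-0.3, -0.3, -0.4]
gripper_width: 20.7
```

```bash
python3 - <<'E'
from h import *
st=arm.read_state();plan((406,-172.2,71.5),np.pi/2+.014,st)
E
```

```text
spin 0.02 shift [50.   0.5 -0.1] pos [ 406.  -172.7  121.5] j6 -1.53 clk 30.9 x [ 0.002 -0.    -1.   ] y [-0.014  1.    -0.   ] z [1.    0.014 0.002]
```

Call:
{"method": "drive_tool", "body": {"motion": [[6,0.5,0,0],[8,0,0,0],[6,0,0,0],[0,0,0,0]]}}

```text
clock: 31.23
position: [403.7, -172.0, 99.1]
ee_rot: [-0.004, 0.708, 0.005, 0.706]
contact_force: [-0.5, 0.1, -1.2]
gripper_width: 20.5
```

Call:
{"method": "drive_tool", "body": {"motion": [[8,0,0,0],[8,0,0,0],[8,0,0,0],[4,0,0,0],[0,0,0,0],[0,0,0,0]]}}

```text
clock: 31.73
position: [404.8, -172.1, 72.1]
ee_rot: [-0.005, 0.707, 0.005, 0.707]
contact_force: [0.1, -0.2, -0.9]
gripper_width: 20.6
```

It went in freely. Seat it, release, and lift off.

Call:
{"method": "drive_tool", "body": {"motion": [[0.8,0,0,0],[0,0,0,0],[0,0,0,0]]}}

```text
clock: 31.98
position: [404.8, -172.1, 71.6]
ee_rot: [-0.005, 0.707, 0.005, 0.707]
contact_force: [-0.5, -0.2, -1.5]
gripper_width: 20.4
```

Call:
{"method": "drive_tool", "body": {"motion": [[0,0,0,0],[0,0,0,0],[0,0,0,0],[0,0,0,0],[0,0,0,0],[0,0,0,0],[0,0,0,0]], "grip": 85}}

```text
clock: 32.57
position: [404.9, -172.1, 71.7]
ee_rot: [-0.005, 0.707, 0.005, 0.707]
contact_force: [-0.3, 0.3, 0.4]
gripper_width: 84.9
```

Call:
{"method": "drive_tool", "body": {"motion": [[-10,0,0,0],[-30,0,0,0],[-30,0,0,0],[-30,0,0,0],[0,0,0,0],[0,0,0,0],[0,0,0,0],[0,0,0,0],[0,0,0,0],[0,0,0,0]]}}

```text
clock: 33.4
position: [404.3, -172.1, 170.7]
ee_rot: [-0.005, 0.708, 0.005, 0.706]
contact_force: [0.2, -0.1, -0.5]
gripper_width: 85.1
```

```bash
python3 - <<'E'
from h import *
st=arm.read_state();w=arm.get_image("wrist");cv2.imwrite("pics/w25.png",w[:,:,::-1]);s=arm.get_image("side");cv2.imwrite("pics/s25.png",s[:,:,::-1])
print(st["position"],st["contact_force"],st["gripper_width"],st["clock"])
# shift of the rail/stand/other patches in the side view vs earlier pictures
b=cv2.cvtColor(s,cv2.COLOR_RGB2GRAY)
for n,(x,y,W,H) in {"shoe":(252,172,26,22),"peg":(236,196,22,24),"farend":(222,258,22,30),"edge":(210,205,18,22)}.items():
  for f in ("s12","s14","s23","s24"):
    a=cv2.cvtColor(cv2.imread(f"pics/{f}.png"),cv2.COLOR_BGR2GRAY)[y:y+H,x:x+W]
    r=cv2.matchTemplate(b[y-12:y+H+12,x-12:x+W+12],a,cv2.TM_CCOEFF_NORMED); _,m,_,l=cv2.minMaxLoc(r); print(n,f,(l[0]-12,l[1]-12),round(m,3))
# punch cap from wrist view: predicted vs image saved before grasp
for p in [(406,-172.2,134)]: print("cap pred",proj("wrist",p,st).round(1))
g=cv2.cvtColor(w,cv2.COLOR_RGB2GRAY); t=cv2.cvtColor(cv2.imread("pics/w21.png"),cv2.COLOR_BGR2GRAY)[205:250,265:315]
r=cv2.matchTemplate(g,t,cv2.TM_CCOEFF_NORMED); _,m,_,l=cv2.minMaxLoc(r); print("cap match",m,(l[0]+25,l[1]+25))
E
```

```text
[ 404.32994703 -172.08862283  170.71556374] [ 0.2351446  -0.07449834 -0.53386426] 85.14971913279975 33.4
shoe s12 (-1, 5) 0.557
shoe s14 (-1, 5) 0.574
shoe s23 (0, 0) 0.967
shoe s24 (0, 0) 0.994
peg s12 (-1, 1) 0.854
peg s14 (0, 0) 0.92
peg s23 (0, 0) 0.992
peg s24 (0, 0) 0.999
farend s12 (0, 12) 0.847
farend s14 (0, 7) 0.964
farend s23 (0, -1) 0.991
farend s24 (0, 0) 0.998
edge s12 (0, 0) 0.999
edge s14 (0, 0) 0.999
edge s23 (0, 0) 0.999
edge s24 (0, 0) 0.999
cap pred [276.8 241.8]
cap match 0.9179675579071045 (278, 241)
```

Numerically the punch is back in its hole, with its cap matched at (278,241) against (277,242) predicted. As a last check I'll wait a few seconds, compare pictures, and estimate the rail's tilt from both ends.

Call:
{"method": "drive_tool", "body": {"motion": [[0,0,0,0],[0,0,0,0],[0,0,0,0],[0,0,0,0],[0,0,0,0],[0,0,0,0],[0,0,0,0],[0,0,0,0],[0,0,0,0],[0,0,0,0]]}}

```text
clock: 34.33
position: [404.8, -172.1, 171.7]
ee_rot: [-0.005, 0.707, 0.005, 0.707]
contact_force: [0.8, -0.3, -0.0]
gripper_width: 84.8
```

Call:
{"method": "drive_tool", "body": {"motion": [[0,0,0,0],[0,0,0,0],[0,0,0,0],[0,0,0,0],[0,0,0,0],[0,0,0,0],[0,0,0,0],[0,0,0,0],[0,0,0,0],[0,0,0,0]]}}

```text
clock: 35.17
position: [404.9, -172.1, 171.7]
ee_rot: [-0.005, 0.707, 0.005, 0.707]
contact_force: [0.0, -0.9, -0.4]
gripper_width: 85.2
```

```bash
python3 - <<'E'
from h import *
s=arm.get_image("side");cv2.imwrite("pics/s26.png",s[:,:,::-1]);w=arm.get_image("wrist");cv2.imwrite("pics/w26.png",w[:,:,::-1])
d=cv2.absdiff(cv2.imread("pics/s25.png"),s[:,:,::-1]).max(2);print("side change 2 s: px>25:",(d>25).sum(),"max",d.max())
st=arm.read_state()
def rail(img):
    h=cv2.cvtColor(img,cv2.COLOR_RGB2HSV); m=((h[:,:,0]<12)&(h[:,:,1]>110)&(h[:,:,2]>140)).astype(np.uint8); k,L,S,C=cv2.connectedComponentsWithStats(m); i=1+np.argmax(S[1:,4]); return L==i,S[i]
m,S=rail(s); print("side rail mask",S)
ys,xs=np.nonzero(m); v=ys.max(); print("far end bottom row",v,xs[ys==v].min(),xs[ys==v].max()); 
h=cv2.cvtColor(w,cv2.COLOR_RGB2HSV); q=((h[:,:,1]<60)&(h[:,:,2]>170)).astype(np.uint8); k,_,SS,C=cv2.connectedComponentsWithStats(q)
for i in range(1,k):
    if SS[i,4]>20 and C[i][1]>300: print("dot",C[i].round(1),SS[i,4]); 
xr=lambda y:563.2-.0135*(y+58)
for t in(-.06,-.04,-.02,0,.02,.036): # tilt: +y end up positive; rail centre offset 76 from edge
    f=lambda a,z:(xr(a-58.3),-58.3+a*np.cos(t)-z*np.sin(t),12+a*np.sin(t)+z*np.cos(t))
    print(t,"far end top/bottom",proj("side",f(336,24)).round(1),proj("side",f(336,0)).round(1),"dot",proj("wrist",f(-166,24),st).round(1))
E
```

```text
side change 2 s: px>25: 151 max 93
side rail mask [174 119  10   6  34]
far end bottom row 124 175 175
dot [219.7 359.2] 48
-0.06 far end top/bottom [222.2 312.5] [223.6 320.6] dot [219.4 363.8]
-0.04 far end top/bottom [221.9 310. ] [223.2 318.3] dot [219.3 361.2]
-0.02 far end top/bottom [221.6 307.3] [222.9 316. ] dot [219.2 358.7]
0 far end top/bottom [221.3 304.7] [222.5 313.6] dot [219.2 356.2]
0.02 far end top/bottom [221.  301.9] [222.2 311.1] dot [219.3 353.8]
0.036 far end top/bottom [220.7 299.6] [221.9 309. ] dot [219.4 351.9]
```

```bash
python3 - <<'E'
from h import *
s=cv2.imread("pics/s26.png");d=cv2.absdiff(cv2.imread("pics/s25.png"),s).max(2)
ys,xs=np.nonzero(d>25);print("changed box",xs.min(),xs.max(),ys.min(),ys.max(),"in rail area:",((xs<265)&(ys>165)).sum())
for u in (219,222,225): print(u,[(v,s[v,u,::-1].tolist()) for v in range(298,322,1)])
xr=lambda y:563.2-.0135*(y+58)
# pegs' tops and wrist check on three-peg heights: side-view peg tops predicted per tilt
for t in(-.036,-.018,0,.018,.036):
    f=lambda a,z:(xr(a-58.3),-58.3+a*np.cos(t)-z*np.sin(t),12+a*np.sin(t)+z*np.cos(t))
    print(t,[proj("side",f(a,60)).round(1).tolist() for a in(-44,76,196)])
for u in (0,):
    g=s.astype(int).sum(2)
    for x0,x1,y0,y1 in((240,265,160,260),):
        dark=(g<190)[y0:y1,225:270].astype(np.uint8);k,_,S,C=cv2.connectedComponentsWithStats(dark)
        print([(S[i]+[225,y0,0,0,0]).tolist() for i in range(1,k) if S[i,4]>20])
E
```

```text
changed box 223 526 0 317 in rail area: 6
219 [(298, [164, 108, 67]), (299, [163, 105, 66]), (300, [163, 107, 67]), (301, [162, 106, 67]), (302, [161, 106, 66]), (303, [161, 106, 66]), (304, [163, 107, 67]), (305, [146, 95, 61]), (306, [115, 77, 49]), (307, [107, 72, 46]), (308, [105, 70, 46]), (309, [105, 70, 47]), (310, [107, 71, 47]), (311, [107, 71, 47]), (312, [106, 71, 46]), (313, [108, 72, 47]), (314, [134, 100, 63]), (315, [138, 104, 66]), (316, [138, 104, 66]), (317, [138, 104, 65]), (318, [137, 102, 66]), (319, [136, 101, 65]), (320, [137, 102, 65]), (321, [135, 101, 65])]
222 [(298, [167, 108, 68]), (299, [166, 108, 68]), (300, [165, 108, 68]), (301, [164, 108, 68]), (302, [162, 106, 67]), (303, [162, 105, 66]), (304, [161, 105, 65]), (305, [153, 100, 63]), (306, [115, 77, 50]), (307, [107, 71, 46]), (308, [108, 73, 48]), (309, [106, 71, 46]), (310, [102, 69, 45]), (311, [99, 67, 44]), (312, [98, 67, 43]), (313, [108, 73, 49]), (314, [133, 98, 62]), (315, [138, 104, 66]), (316, [138, 104, 65]), (317, [139, 104, 66]), (318, [138, 104, 65]), (319, [139, 104, 65]), (320, [139
[... 247 characters left out ...]
(307, [102, 69, 46]), (308, [100, 67, 44]), (309, [100, 68, 43]), (310, [101, 68, 45]), (311, [103, 70, 46]), (312, [103, 70, 47]), (313, [101, 69, 45]), (314, [95, 70, 46]), (315, [107, 81, 54]), (316, [108, 81, 54]), (317, [108, 81, 52]), (318, [88, 67, 45]), (319, [133, 100, 65]), (320, [141, 105, 67]), (321, [142, 106, 68])]
-0.036 [[250.4, 186.7], [242.9, 213.7], [233.6, 246.7]]
-0.018 [[250.5, 186.7], [242.9, 212.9], [233.5, 245.1]]
0 [[250.6, 186.8], [242.9, 212.2], [233.5, 243.5]]
0.018 [[250.7, 186.8], [243.0, 211.4], [233.5, 241.9]]
0.036 [[250.8, 186.9], [243.0, 210.7], [233.4, 240.2]]
[[241, 179, 28, 81, 385], [225, 183, 30, 17, 180], [242, 213, 6, 14, 65], [232, 244, 8, 15, 78]]
```

The far end reads top 305 and bottom 313.6, against 304.7 and 313.6 predicted for level. The peg tops fit level as well, and only 6 px changed on the rail over 2 s. I'm handing in.

```bash
python3 -c "
from bench import arm
print(arm.job_done())"
```

```text
the job is handed in; nothing more can be done
None
```

The rail is balanced level on the edge and marked, the punch is back in its stand, and the job is handed in. It took about 35 s of the 72 s.

- **Balancing:** I pushed the rail along by the low end of its shoe, backing off after each 6 mm step. It tipped to level with the edge about 71 mm from its middle, towards the shoe. I then pushed 5 mm more to centre it, so the balance point is roughly 76 mm from the middle.
- **Marking:** I took the brass punch and pressed it upright over the middle of the edge, at about x 563, y -58. I stopped when the force climbed to about 17 N with almost no further movement, which I took as the plunger's hard stop. The plunger itself can't be read directly.
- **Last checks:**
  - The rail's far end was within 0.5 px of level in the side view, and the peg tops also fitted level.
  - Almost nothing on the rail changed over the last 2 s.
  - The punch's cap was within about 1 px of where it should be in the stand.
- **Disagreement:** The white dot on the shoe sat 3 px off its level position in the wrist view, equal to a tilt of about 0.02 rad. I put this down to calibration error because the other readings disagreed with it.
- **Not re-measured:** I didn't measure the spools and tin again at the end; the arm kept clear of them.

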